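Release a ratchet clamp and slide the tested unit out

TASK

The tested unit (black housing with a green circuit board) is still shut in the ratchet clamp. Push the red pawl's post to lift the pawl off the ratchet wheel and keep it off until the sprung jaw has backed off all the way, then let the pawl spring back. Slide the unit along the bed, flat all the way, until it rests against the yellow end stop, and leave the other things on the bench where they are.

Things in the scene. Friction and masses are not known exactly. Their poses are not given: they have to be found in the camera images.
- clamp: Ratchet clamp fixed to the bench: aluminium base plate 235 x 320 mm, 12 mm thick; its top is the bed, 12 mm above the table. Origin at table height under the bed. In its frame (z up) the plate spans x -175 to +60 mm, y -145 to +175 mm. The unit's way out is along +y, 68 mm wide, ending at the yellow stop; the -y end of the bed is open
- fence (a point): Top middle of the inner face of the blue fence (the fixed jaw) along the far side of the bed, top 38 mm above the table: at x = +40.5, y = +22 mm in the clamp's frame, running along y for 295 mm
- rail (a point): Top middle of the inner face of the low blue guide rail on the near side of the way out, top 24 mm above the table: at x = -28, y = +87 mm in the clamp's frame, running along y for 145 mm, 8 mm thick
- wheel_top (a point): Top centre of the black knob (27 mm wide, top 54 mm above the table) on the brass ratchet wheel (64 mm across, wheel top 36 mm above the table), upright axis at x = -105, y = -70 mm in the clamp's frame
- stop_face (a point): Middle of the yellow end stop's face that meets the unit: at x = +9, y = +155, z = +24 mm in the clamp's frame; the stop's top is 34 mm above the table
- pawl_post (a point): Top centre of the upright round red post on the pawl's tail, 10 mm in diameter, 26 mm tall above the tail, top 62 mm above the table; moves with the pawl. At pawl angle 0 it is at x = -150, y = +14 mm in the clamp's frame. Free on its +x side for 100 mm, up to the rail. Push it towards the clamp's -x (towards the robot, away from the fence) to lift the pawl off
- pawl (a joint): Angle of the red pawl (rad) about its upright pivot at x = -150, y = -41 mm in the clamp's frame, 55 mm from the post: 0 = sprung into the wheel's teeth, over 0.17 = clear of them, 0.35 = end stop. The post moves about 55 mm per rad, along -x. The spring needs 3 N at the post at 0, 6 N at the end stop, and brings the pawl back when let go
- jaw (a joint): How far the sprung blue jaw has backed off (m): 0 = shut on the unit, 0.032 = fully back (end stop). With the pawl clear, a damped spring draws it back by itself in about 2 to 4 s; a pawl let go early catches the next tooth and stops it (8 mm per tooth). Shut, its toe blocks the unit's way out; fully back, the way is clear
- jaw_face (a point): Top middle of the moving jaw's face, 36 mm above the table, at x = -22.5, y = -70 mm in the clamp's frame when shut; the jaw (y -126 to -2 mm) moves towards -x as it opens
- unit: The tested unit: black housing 62 mm (x) x 110 mm (y) x 28 mm, green board on top (parts to 36 mm), 0.25 to 0.5 kg, origin at the centre of its underside. It lies on the bed between fence and jaw, axes along the clamp's, centre at x = +9, y = -85 to -71 mm in the clamp's frame; against the stop its centre is at y = +100 mm
- pot: small amber jar, 28 mm wide, 30 mm tall, standing on the clamp's base plate; leave alone
- spare_unit: another black housing with a green board, 75 x 120 x 30 mm, on the table; not the one to move; leave alone
- screwdriver: yellow screwdriver lying on the table; leave alone
- probe: black test probe pen, about 130 mm long, lying on the table; leave alone
- reel: white reel, 110 mm across, 12 mm thick, lying on the table; leave alone
- parts_tray: blue divided tray, 90 x 130 x 30 mm, on the table; leave alone
- flux_jar: amber jar, 50 mm wide, 60 mm tall, on the table; leave alone
There are look-alikes about, which are no part of the job. What is shaped like the unit but orange is not meant.

How it is judged:
By the outcome, as a careful person would: the job done as asked, in the order asked, and still so for the second after the job is handed in, with the robot touching nothing.
It also fails if it takes over 56 s, if anything falls off the work surface, if the arm or the gripper's body presses on something with over 40 N, if the wrist force passes 120 N, or if a joint passes its speed limit or range.

ROBOT

A 7-joint arm with a two-finger parallel gripper is mounted at the origin on the work surface. World frame = base frame: x ahead of the robot, y to its left, z up, the work surface at z = 0. Lengths are in mm, angles in rad, forces in N, time in s.
With the tool pointing down it reaches from about 400 to 875 mm from the base axis. Payload 4.4 kg.
Tool frame: the origin (TCP) lies midway between the tips of the shut fingers; the grasp point (between the pads) lies 19 mm behind it; x points along the fingers, y is the direction in which the jaws open and shut, and the axes are right-handed (so a half turn about x gives the same grasp; the last joint's range is limited). The gripper opens to 85 mm and grips with 20 to 120 N. Pads are 22 mm wide; open, the fingers measure 114 mm over their backs; the gripper's body (76 mm by 85 mm) begins 54 mm behind the grasp point. The pads swing forward as they close: fully open they stand 13 mm farther back than shut.
Start: joints at [1.219, 0.628, 0.038, 1.517, -0.027, 0.996, -0.02], TCP at [183.279, -623.64, 231.313] pointing down, gripper open.
Joint ranges: [-3.06, 3.06], [-0.37, 2.12], [-1.25, 1.32], [0.18, 2.47], [-1.1, 4.24], [0.23, 1.98], [-2.94, 2.94]. Speed limits (rad/s): [2.57, 2.57, 3.14, 3.14, 3.14, 3.14, 3.14].

INTERFACE

Orientations are given as [roll, pitch, yaw] about the fixed x, y, z axes, in that order (R = Rz(yaw) Ry(pitch) Rx(roll)).
In Python, from cell import ctrl gives the robot as it stands.
- The arm moves only by the tool arm_command, never from a script. Its argument "series" is a list of rows, each a list of 7 numbers: the opening, from 0 (shut) to 1 (fully open), then the shift along the world's x, y, z in cm, then the turn, a rotation vector about the world's x, y, z in degrees. In form: [[claw, x, y, z, rx, ry, rz], ...]. A call has 1 to 20 rows; each row shifts and turns the commanded pose from where the row before left it; what a row does not reach is not made up. A row lasts 1/12 s, in which the tool goes at most 41.7 mm and 7.16 degrees, less where a joint would pass 70% of its speed; a pose out of reach is approached as far as the arm can. A call with a gripper value outside its range is refused whole. The fingers move at their own pace and stop on an object; the grip force is fixed at half the most. Time passes only in rows, so rows that do not move let the fingers close. It gives the time, the measured TCP pose, the force and the opening at its end, in the units of the state.
- ctrl.read_state(): the state, without advancing time (a new reading comes with each control period).
- ctrl.get_image(name): name is "side" or "top" or "wrist"; returns the picture (400x640x3 uint8, blue, green, red); there is no depth.
- ctrl.calibration(name): a dict with "fovy" (degrees; the focal length in pixels is half the picture's height over the tangent of half this angle, whatever the lens; pixels are square), "cx", "cy" (the principal point, pixels), "k1" (the pictures are not rectified: a ray, as slopes to the right and down, at radius r is drawn at 1 + k1 r^2 times it, then the intrinsics apply), "cam_to_world" (4x4, takes a point from camera to world coordinates); the wrist camera has in their place "T_tool_cam" (4x4, takes a point from camera to tool coordinates, whose origin is the TCP and whose axes are the tool frame's). Camera axes: x right, y up, looking along -z (the intrinsics and any distortion apply to the point x, -y, -z); pixel columns grow to the right and rows downward; lengths in mm; the calibration is good to about 2 mm. A picture is of the moment at which its call begins: read the wrist's pose just before it. calibration takes no time and is no camera call.
- ctrl.finish_job(): hands the job in, once; it reports no verdict.
Trained networks look in the newest picture that a camera, given by its name, has taken for a name from the list of things; names that differ only in an ending like _2 or _b are one class to them, and where a whole thing is asked for, a point or a joint stands for the part that bears it (a point fixed in the world has none). Each returns a list of dicts, best first, with "conf" (0 to 1); they miss things now and then, are a little off and sometimes report something else, mostly with a low value. They report only what shows in the picture. A call takes as long as a camera call. They do not tell look-alikes from the thing itself.
- ctrl.spot_in(label, camera): "centre" ([x, y, z] in mm, in world coordinates, good to about 4 mm: the middle of the surface that is visible of it).
The state is a dict: "clock": time; "qpos": joint angles; "qd": joint speeds; "tau": joint torques, N m; "eef_pos": TCP position; "tool_rot": TCP orientation; "force": force on the tool from outside, world axes, zero at the start; "torque": the same for the moment, N m; "width": finger opening in mm.
Only numpy, scipy, OpenCV 4.12 (cv2) and the standard library are available. Lean on these libraries where they do the work, as an engineer would, in place of code of your own. Each camera call takes 0.05 s, during which the arm holds its last target.

## Working session

There is one attempt and no reset: what is moved stays moved. The work goes in short steps, Python scripts to look and compute and a tool call to move; the robot and the scene stay as the last step left them, time stands still between calls to the robot, and variables do not carry over. Pictures are saved under pics/ and viewed, and the job is handed in when it is done.

Besides the shell and the picture viewer there is one more tool, called after "Request:" as name(argument=value, ...), one argument or row to a line, values as JSON. arm_command: Moves the arm, as the interface text tells. Its arguments: {"type":"object","properties":{"series":{"type":"array"}},"required":["series"]}

```bash
mkdir -p pics; ls; python3 - <<'E'
from cell import ctrl
import cv2
s=ctrl.read_state();print(s)
for n in("side","top","wrist"):
    im=ctrl.get_image(n);cv2.imwrite(f"pics/{n}0.png",im);print(n,ctrl.calibration(n))
E
```

```text
pics
{'clock': 0.0, 'qpos': array([ 1.21919798,  0.62932536,  0.03843325,  1.51839419, -0.02703123,
        0.99628907, -0.01999043]), 'qd': array([-0.00117781,  0.00014231,  0.00034594,  0.0005417 ,  0.00120194,
        0.00095057,  0.00018043]), 'tau': array([-4.42141300e-04, -5.63404226e+01,  1.22624215e+00, -1.93441969e+01,
        1.11045488e-02,  1.06328301e-02, -2.26160603e-05]), 'eef_pos': array([ 183.11227087, -623.01283482,  230.3940028 ]), 'tool_rot': array([-1.57437721,  1.56889763,  1.85301282]), 'force': array([0.03366786, 0.04918111, 0.1386245 ]), 'torque': array([ 0.04573045,  0.01603244, -0.00578536]), 'width': 85.64757810921023}
side {'fovy': 46.61407776374935, 'cx': 324.9867358602131, 'cy': 202.3994200967979, 'k1': 0.021710651625421656, 'cam_to_world': array([[-7.17757752e-01,  4.34810769e-01, -5.43841341e-01,
        -2.28213692e+02],
       [-6.95904765e-01, -4.74040469e-01,  5.39446190e-01,
         7.60342819e+02],
       [-2.32457920e-02,  7.65653466e-01,  6.42833107e-01,
         1.00927087e+03],
       [ 0.00000000e+00,  0.00000000e+00,  0.00000000e+00,
    
[... 260 characters left out ...]
 -1.48352954e-02, -1.43643070e-02,
        -3.84699871e+01],
       [-1.58715872e-02,  1.07060523e-01,  9.94125816e-01,
         1.56644948e+03],
       [ 0.00000000e+00,  0.00000000e+00,  0.00000000e+00,
         1.00000000e+00]])}
wrist {'fovy': 68.15812050768051, 'cx': 320.763307678341, 'cy': 206.29524392013565, 'k1': 0.012478746194278236, 'T_tool_cam': array([[-2.39471842e-04,  3.15392705e-01, -9.48961213e-01,
        -1.43120920e+02],
       [ 9.99999968e-01,  1.81542457e-06, -2.51748185e-04,
         4.62302313e-01],
       [-7.76767734e-05, -9.48961244e-01, -3.15392695e-01,
        -8.07959166e+01],
       [ 0.00000000e+00,  0.00000000e+00,  0.00000000e+00,
         1.00000000e+00]])}
```

View pics/top0.png

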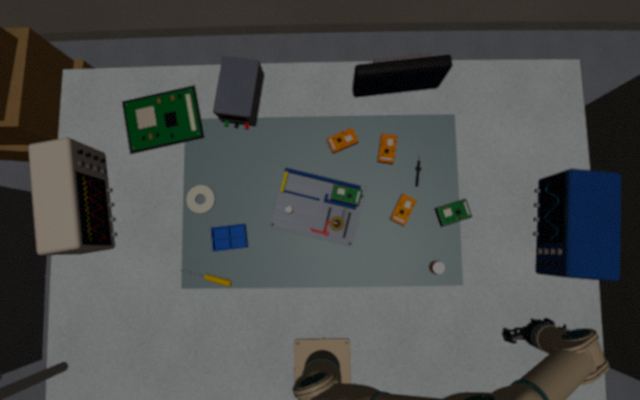

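View pics/side0.png

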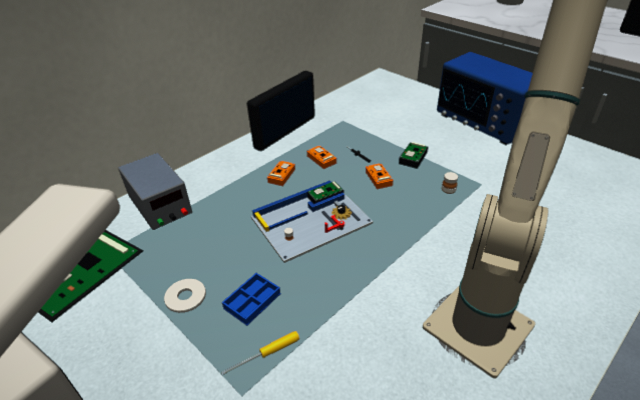

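```bash
python3 - <<'E'
from cell import ctrl
import numpy as np
np.set_printoptions(precision=1,suppress=True)
for c in("top","side"):
  for l in("clamp","fence","rail","wheel_top","stop_face","pawl_post","jaw_face","unit","pot"):
    print(c,l,[(np.array(d["centre"]),round(d["conf"],2)) for d in ctrl.spot_in(l,c)[:3]])
print(ctrl.read_state()["clock"])
E
```

```text
top clamp [(array([578.9,  23.6,  11.2]), 0.87), (array([631.1, 456.5,  12.8]), 0.49)]
top fence [(array([576.2,  24.1,   8.9]), 0.7)]
top rail [(array([578.5,  22.6,  13.9]), 0.75)]
top wheel_top [(array([528.6, -58.9,  37.4]), 0.69)]
top stop_face [(array([582.2,  24.1,  14.2]), 0.74), (array([529.2, -58.8,  38.5]), 0.17)]
top pawl_post [(array([498.1, -17.4,  34.7]), 0.56)]
top jaw_face [(array([595.2, -79. ,  33.5]), 0.49), (array([500.5, -16.3,  34.3]), 0.27), (array([633.6, 456.5,  10.1]), 0.25)]
top unit [(array([845.9, -85.5,  28.9]), 0.68), (array([ 574.2, -311.2,   28.5]), 0.67), (array([ 806.5, -253.5,   30.4]), 0.65)]
top pot [(array([576.8, 117.1,  40.3]), 0.6)]
side clamp [(array([581.5,  35.3,  11.3]), 0.93)]
side fence [(array([581.3,  32.1,  12.8]), 0.62)]
side rail [(array([583. ,  30.8,  11.3]), 0.85)]
side wheel_top [(array([519.2, -47.8,  34.3]), 0.78), (array([632.8, -88.5,  41.1]), 0.68), (array([621.5, 463.4,  12.5]), 0.32)]
side stop_face [(array([580.1,  35.4,  13.9]), 0.77), (array([599.1, -65.2,  31.5]), 0.55)]
side pawl_post [(array([499.5,  -5.8,  37.9]), 0.51)]
side jaw_face [(array([594.2, -67.6,  31.1]), 0.69), (array([503.7,  -7.6,  38.7]), 0.68)]
side unit [(array([834.3, -73.7,  31.4]), 0.78), (array([ 564.1, -297.2,   30.5]), 0.77), (array([629.1, -85.8,  40.1]), 0.56)]
side pot [(array([574.5, 120.8,  34.4]), 0.63)]
1.05
```

The overview shows the clamp at about (318,205) in the top view, rotated some −13°, with the fence on the far side. I'll zoom in.

```bash
cat > h.py <<'E'
from cell import ctrl
import numpy as np, cv2
from scipy.spatial.transform import Rotation as Ro
np.set_printoptions(precision=1,suppress=True)
def cam(n,s=None):
    c=ctrl.calibration(n); f=200/np.tan(np.radians(c["fovy"])/2)
    if n=="wrist":
        T=np.eye(4);T[:3,:3]=Ro.from_euler("xyz",s["tool_rot"]).as_matrix();T[:3,3]=s["eef_pos"];M=T@c["T_tool_cam"]
    else: M=c["cam_to_world"]
    return f,c,M
def back(n,px,z,s=None):
    f,c,M=cam(n,s);K=np.array([[f,0,c["cx"]],[0,f,c["cy"]],[0,0,1.]])
    u=cv2.undistortPoints(np.array([[px]],float),K,np.array([c["k1"],0,0,0.]))[0,0]
    d=M[:3,:3]@np.array([u[0],-u[1],-1]);o=M[:3,3]
    return o+d*(z-o[2])/d[2]
def proj(n,P,s=None):
    f,c,M=cam(n,s);K=np.array([[f,0,c["cx"]],[0,f,c["cy"]],[0,0,1.]])
    q=(np.linalg.inv(M)@np.c_[np.atleast_2d(P),np.ones(len(np.atleast_2d(P)))].T)[:3].T*[1,-1,-1]
    return cv2.projectPoints(q,np.zeros(3),np.zeros(3),K,np.array([c["k1"],0,0,0.]))[0][:,0]
def c2w(pose,P):
    x,y,a=pose;P=np.atleast_2d(np.array(P,float));R=Ro.from_euler("z",a).as_matrix();return P@R.T+[x,y,0]
E
python3 - <<'E'
import cv2
im=cv2.imread("pics/top0.png")[155:260,260:380];cv2.imwrite("pics/topz.png",cv2.resize(im,None,fx=6,fy=5.7,interpolation=cv2.INTER_CUBIC)[:600])
im=cv2.imread("pics/side0.png")[170:270,240:380];cv2.imwrite("pics/sidez.png",cv2.resize(im,None,fx=5.7,fy=5.7,interpolation=cv2.INTER_CUBIC))
from h import *
s=ctrl.read_state();print(Ro.from_euler("xyz",s["tool_rot"]).as_matrix())
E
```

```text
[[ 0.   0.3 -1. ]
 [-0.  -1.  -0.3]
 [-1.   0.  -0. ]]
```

View pics/topz.png

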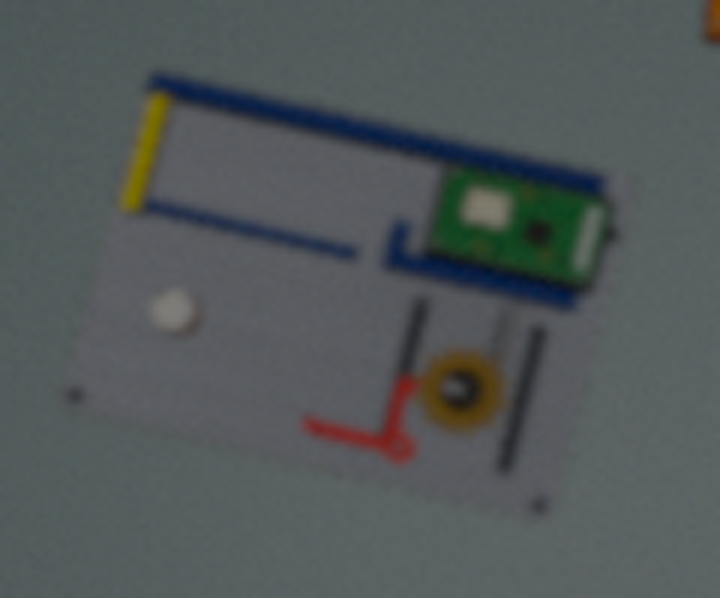

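View pics/sidez.png

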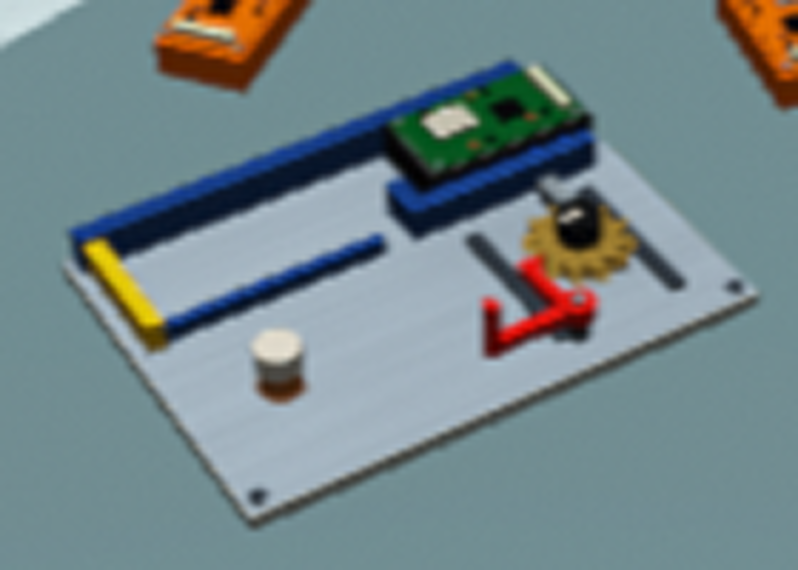

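```bash
cat > fit.py <<'E'
from h import *
from scipy.optimize import least_squares
T=lambda u,v:(260+(u-2.5)/6,155+(v-2.3)/5.7)
S=lambda u,v:(240+(u-2.4)/5.7,170+(v-2.4)/5.7)
C=[("top",T(461,388),(-105,-70,54)),("top",T(310,424),(-150,14,62)),("side",S(248,525),(-175,175,12)),("side",S(757,297),(-175,-145,12)),("side",S(576,207),(-105,-70,54)),("side",S(490,303),(-150,14,62)),("side",S(110,240),(40.5,155,34)),("top",T(168,97),(40.5,155,34))]
def r(p): return np.concatenate([proj(n,c2w(p,P))[0]-px for n,px,P in C])
o=least_squares(r,[600,20,-.22]);print(o.x[:2],np.degrees(o.x[2]));print(r(o.x).reshape(-1,2))
for n in("top","side"):
  Cn=[c for c in C if c[0]==n]
  q=least_squares(lambda p:np.concatenate([proj(n,c2w(p,P))[0]-px for n,px,P in Cn]),o.x);print(n,q.x[:2],np.degrees(q.x[2]))
np.save("pose.npy",o.x)
for k,P in dict(post=(-150,14,62),tcp_post=(-125,14,45),unit_end=(9,-145,20),stop=(9,155,24),beh=(9,-175,20)).items():print(k,c2w(o.x,P))
E
python3 fit.py
```

```text
[646.  -19.2] -14.811869739243118
[[-0.4  0.2]
 [-0.5  0.1]
 [ 0.3 -1.2]
 [ 0.6 -0.9]
 [ 0.6  1. ]
 [ 0.3  0.1]
 [-1.2 -0.3]
 [-0.3 -0.2]]
top [646.4 -20.4] -14.509709732555836
side [645.5 -18.3] -14.859981302413408
post [[504.6  32.6  62. ]]
tcp_post [[528.8  26.2  45. ]]
unit_end [[ 617.7 -161.7   20. ]]
stop [[694.3 128.3  24. ]]
beh [[ 610.  -190.7   20. ]]
```

Request:
arm_command(
  series=[
    [0,1.8,3.23,0,0,0,2.95],
    [0,1.8,3.23,0,0,0,2.95],
    [0,1.8,3.23,0,0,0,2.95],
    [0,1.8,3.23,0,0,0,2.95],
    [0,1.8,3.23,0,0,0,2.95],
    [0,1.8,3.23,0,0,0,2.95],
    [0,1.8,3.23,0,0,0,2.95],
    [0,1.8,3.23,0,0,0,2.95],
    [0,1.8,3.23,0,0,0,2.95],
    [0,1.8,3.23,0,0,0,2.95],
    [0,1.8,3.23,0,0,0,2.95],
    [0,1.8,3.23,0,0,0,2.95],
    [0,1.8,3.23,0,0,0,2.95],
    [0,1.8,3.23,0,0,0,2.95],
    [0,1.8,3.23,0,0,0,2.95],
    [0,1.8,3.23,0,0,0,2.95],
    [0,1.8,3.23,0,0,0,2.95],
    [0,1.8,3.23,0,0,0,2.95],
    [0,1.8,3.23,0,0,0,2.95],
    [0,1.8,3.23,0,0,0,2.95],
  ],
)

```text
clock: 2.72
eef_pos: [544.0, 24.0, 231.6]
tool_rot: [1.537, 1.57, -0.287]
force: [1.2, -0.1, 0.0]
width: 0.2
```

```bash
python3 - <<'E'
from h import *
import pickle
s=ctrl.read_state();im=ctrl.get_image("wrist");pickle.dump(s,open("s1.pkl","wb"))
print(s["clock"],s["eef_pos"],s["width"],s["force"],s["qpos"]*100);print(Ro.from_euler("xyz",s["tool_rot"]).as_matrix()*100)
cv2.imwrite("pics/w1.png",im)
p=np.load("pose.npy")
for P in [(-150,14,62),(-105,-70,54),(40.5,155,34),(-28,155,34),(-175,175,12),(-175,-145,12),(40.5,-125.5,38),(-22.5,-126,36),(-22.5,-2,36)]:
    q=proj("wrist",c2w(p,P),s)[0];print(P,q);cv2.circle(im,tuple(int(round(v)) for v in q),3,(255,0,255),1)
cv2.imwrite("pics/w1o.png",im)
E
```

```text
2.7167 [544.   24.  231.6] 0.1774861006671417 [ 1.2 -0.1  0. ] [ 11.5  49.  -31.  180.8  18.9  87.2 -53.6]
[[   0.1   96.8  -25. ]
 [  -0.   -25.   -96.8]
 [-100.     0.1    0. ]]
(-150, 14, 62) [283.6 187.2]
(-105, -70, 54) [324.  253.1]
(40.5, 155, 34) [467.7  47.8]
(-28, 155, 34) [400.8  47.7]
(-175, 175, 12) [260.5  29.8]
(-175, -145, 12) [273.9 286.6]
(40.5, -125.5, 38) [434.  285.9]
(-22.5, -126, 36) [385.8 285.1]
(-22.5, -2, 36) [393.5 195.1]
```

View pics/w1o.png

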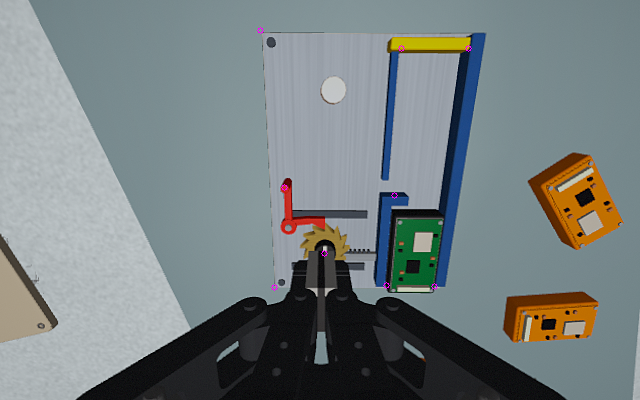

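Wrist view: post at (287,184), unit at (413,250), pot at (333,90), rail and stop at the top. The fitted clamp pose agrees to about 3 mm. Next, descend beside the post.

Request:
arm_command(
  series=[
    [0,0,0,-3.1,0,0,0],
    [0,0,0,-3.1,0,0,0],
    [0,0,0,-3.1,0,0,0],
    [0,0,0,-3.1,0,0,0],
    [0,0,0,-3.1,0,0,0],
    [0,0,0,-2.0,0,0,0],
    [0,0,0,-1.1,0,0,0],
    [0,0,0,0,0,0,0],
  ],
)

```text
clock: 3.43
eef_pos: [541.8, 22.1, 43.3]
tool_rot: [-1.205, 1.567, -3.031]
force: [-0.3, -0.4, 1.2]
width: 0.2
```

```bash
python3 - <<'E'
from h import *
import pickle
s1=pickle.load(open("s1.pkl","rb"))
p=np.load("pose.npy");R=Ro.from_euler("z",p[2]).as_matrix()
w=lambda px,z,s:(back("wrist",px,z,s)-[p[0],p[1],0])@R
for n,px,z in[("unit -y end",(413,292),40),("unit +y end",(418,209),40),("post",(287,184),62),("jawcorner",(405,194),36),("stop face r",(468,51),34),("corner",(262,36),12),("rail end",(389,180),24)]:print(n,w(px,z,s1))
s=ctrl.read_state();im=ctrl.get_image("wrist");print(s["eef_pos"],s["force"],(s["eef_pos"]-[p[0],p[1],0])@R)
cv2.imwrite("pics/w2.png",im)
E
```

```text
unit -y end [  13.1 -133.6   40. ]
unit +y end [  7.1 -17.9  40. ]
post [-146.2   17.6   62. ]
jawcorner [-9.  -0.5 36. ]
stop face r [ 41.3 152.1  34. ]
corner [-173.7  169.1   12. ]
rail end [-26.5  13.6  24. ]
[541.8  22.1  43.3] [-0.3 -0.4  1.2] [-111.3   13.3   43.3]
```

View pics/w2.png

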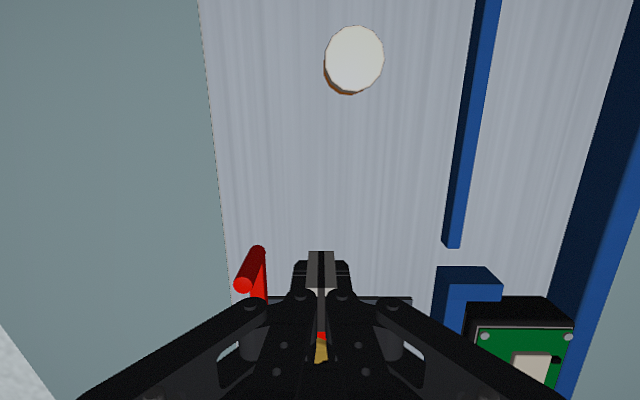

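Post top at (243,285), finger tip at (321,270), lined up and clear of everything else. Approaching towards −x.

Request:
arm_command(
  series=[
    [0,-0.5,0.4,0,0,0,0],
    [0,-0.5,0.2,0,0,0,0],
    [0,-0.5,0.2,0,0,0,0],
    [0,0,0,0,0,0,0],
  ],
)

```text
clock: 3.82
eef_pos: [527.2, 31.2, 46.4]
tool_rot: [3.005, 1.571, 1.18]
force: [-0.0, -0.7, -0.7]
width: 0.0
```

Request:
arm_command(
  series=[
    [0,-0.4,0.1,0,0,0,0],
    [0,-0.4,0.1,0,0,0,0],
    [0,0,0,0,0,0,0],
  ],
)

```text
clock: 4.07
eef_pos: [521.7, 32.5, 46.1]
tool_rot: [1.931, 1.567, 0.105]
force: [3.7, -0.6, 0.1]
width: 0.1
```

Request:
arm_command(
  series=[
    [0,-0.4,0.1,0,0,0,0],
    [0,-0.4,0.1,0,0,0,0],
    [0,-0.3,0.1,0,0,0,0],
    [0,-0.2,0.05,0,0,0,0],
    [0,0,0,0,0,0,0],
    [0,0,0,0,0,0,0],
  ],
)

```text
clock: 4.57
eef_pos: [509.0, 35.2, 45.8]
tool_rot: [1.697, 1.567, -0.129]
force: [4.9, -2.8, 1.7]
width: -0.2
```

```bash
python3 - <<'E'
from h import *
im=ctrl.get_image("wrist");im2=ctrl.get_image("side")
s=ctrl.read_state();print(s["eef_pos"],s["force"],s["clock"])
cv2.imwrite("pics/w3.png",np.vstack([im[200:],cv2.resize(im2[170:270,240:380],(560,400),interpolation=cv2.INTER_CUBIC)[:, :].copy() if 0 else cv2.copyMakeBorder(cv2.resize(im2[170:270,240:380],(560,400),interpolation=cv2.INTER_CUBIC),0,0,0,80,cv2.BORDER_CONSTANT)]))
E
```

```text
[509.1  35.2  45.8] [ 4.8 -1.8  1.8] 4.6667
```

View pics/w3.png

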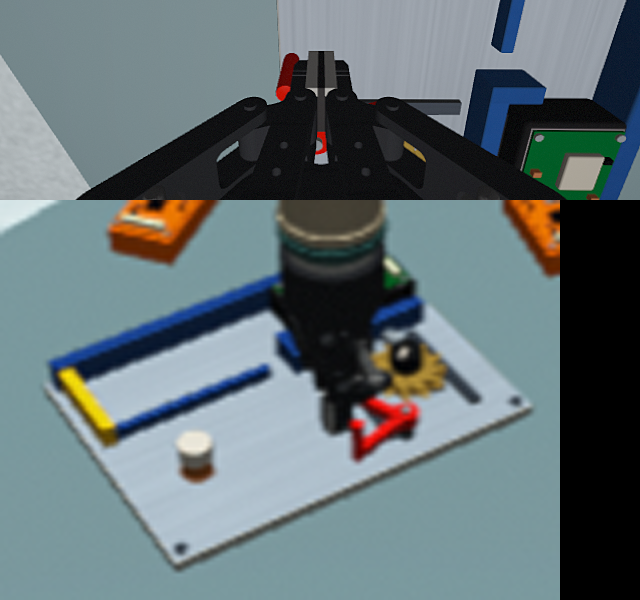

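The finger bears on the post at (287,290) and the pawl is swung off the wheel. The reaction of about 5.2 N implies roughly 0.26 rad. Holding there.

Request:
arm_command(
  series=[
    [0,-0.1,0,0,0,0,0],
    [0,0,0,0,0,0,0],
    [0,0,0,0,0,0,0],
    [0,0,0,0,0,0,0],
    [0,0,0,0,0,0,0],
    [0,0,0,0,0,0,0],
    [0,0,0,0,0,0,0],
    [0,0,0,0,0,0,0],
    [0,0,0,0,0,0,0],
    [0,0,0,0,0,0,0],
    [0,0,0,0,0,0,0],
    [0,0,0,0,0,0,0],
    [0,0,0,0,0,0,0],
    [0,0,0,0,0,0,0],
    [0,0,0,0,0,0,0],
    [0,0,0,0,0,0,0],
    [0,0,0,0,0,0,0],
    [0,0,0,0,0,0,0],
    [0,0,0,0,0,0,0],
    [0,0,0,0,0,0,0],
  ],
)

```text
clock: 6.33
eef_pos: [508.3, 35.2, 45.8]
tool_rot: [1.756, 1.567, -0.071]
force: [5.8, -2.2, 0.7]
width: -0.0
```

Request:
arm_command(
  series=[
    [0,0,0,0,0,0,0],
    [0,0,0,0,0,0,0],
    [0,0,0,0,0,0,0],
    [0,0,0,0,0,0,0],
    [0,0,0,0,0,0,0],
    [0,0,0,0,0,0,0],
    [0,0,0,0,0,0,0],
    [0,0,0,0,0,0,0],
    [0,0,0,0,0,0,0],
    [0,0,0,0,0,0,0],
    [0,0,0,0,0,0,0],
    [0,0,0,0,0,0,0],
    [0,0,0,0,0,0,0],
    [0,0,0,0,0,0,0],
    [0,0,0,0,0,0,0],
    [0,0,0,0,0,0,0],
    [0,0,0,0,0,0,0],
    [0,0,0,0,0,0,0],
    [0,0,0,0,0,0,0],
    [0,0,0,0,0,0,0],
  ],
)

```text
clock: 8.0
eef_pos: [508.3, 35.2, 45.8]
tool_rot: [1.753, 1.567, -0.074]
force: [4.7, -2.8, 1.7]
width: 0.2
```

```bash
python3 - <<'E'
from h import *
im=ctrl.get_image("wrist");im2=ctrl.get_image("side")
s=ctrl.read_state();print(s["eef_pos"],s["force"],s["clock"])
p=np.load("pose.npy");R=Ro.from_euler("z",p[2]).as_matrix()
print(proj("wrist",c2w(p,[(-9-d,-2,36) for d in(0,24,32)]),s))
cv2.imwrite("pics/w4.png",np.vstack([im[200:],cv2.copyMakeBorder(cv2.resize(im2[170:270,240:380],(560,400),interpolation=cv2.INTER_CUBIC),0,0,0,80,cv2.BORDER_CONSTANT)]))
E
```

```text
[508.3  35.2  45.8] [ 5.8 -2.5  2.5] 8.1
[[552.7 284.8]
 [512.  284.6]
 [498.6 284.6]]
```

View pics/w4.png

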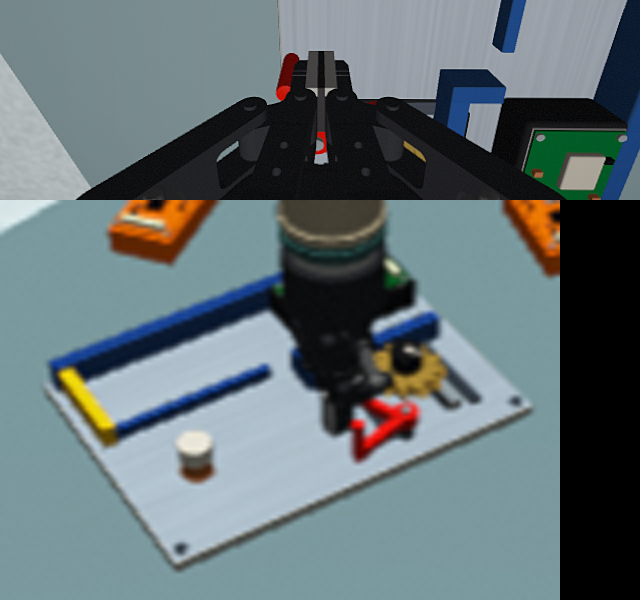

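The jaw toe has gone from column 545 to 506, about 23 mm back, so I keep holding.

Request:
arm_command(
  series=[
    [0,0,0,0,0,0,0],
    [0,0,0,0,0,0,0],
    [0,0,0,0,0,0,0],
    [0,0,0,0,0,0,0],
    [0,0,0,0,0,0,0],
    [0,0,0,0,0,0,0],
    [0,0,0,0,0,0,0],
    [0,0,0,0,0,0,0],
    [0,0,0,0,0,0,0],
    [0,0,0,0,0,0,0],
    [0,0,0,0,0,0,0],
    [0,0,0,0,0,0,0],
    [0,0,0,0,0,0,0],
    [0,0,0,0,0,0,0],
    [0,0,0,0,0,0,0],
    [0,0,0,0,0,0,0],
    [0,0,0,0,0,0,0],
    [0,0,0,0,0,0,0],
  ],
)

```text
clock: 9.6
eef_pos: [508.3, 35.2, 45.8]
tool_rot: [1.753, 1.567, -0.074]
force: [5.4, -2.6, 2.4]
width: 0.2
```

```bash
python3 - <<'E'
from h import *
im=ctrl.get_image("wrist")
s=ctrl.read_state();print(s["eef_pos"],s["force"],s["clock"])
cv2.imwrite("pics/w5.png",im[200:])
E
```

```text
[508.3  35.2  45.8] [ 5.7 -1.9  1.5] 9.65
```

View pics/w5.png

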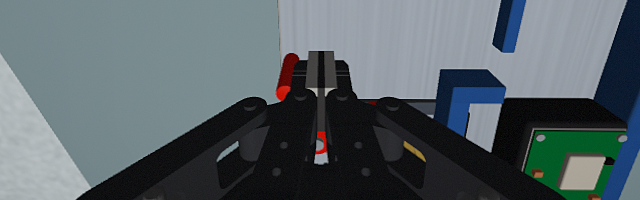

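Request:
arm_command(
  series=[
    [0,0,0,0,0,0,0],
    [0,0,0,0,0,0,0],
    [0,0,0,0,0,0,0],
    [0,0,0,0,0,0,0],
    [0,0,0,0,0,0,0],
    [0,0,0,0,0,0,0],
    [0,0,0,0,0,0,0],
    [0,0,0,0,0,0,0],
    [0,0,0,0,0,0,0],
    [0,0,0,0,0,0,0],
    [0,0,0,0,0,0,0],
    [0,0,0,0,0,0,0],
  ],
)

```text
clock: 10.65
eef_pos: [508.3, 35.3, 45.8]
tool_rot: [1.771, 1.567, -0.056]
force: [5.7, -2.6, 1.3]
width: -0.3
```

```bash
python3 - <<'E'
from h import *
im=ctrl.get_image("wrist")
s=ctrl.read_state();print(s["eef_pos"],s["force"],s["clock"])
cv2.imwrite("pics/w6.png",im[200:])
E
```

```text
[508.3  35.2  45.8] [ 5.9 -2.3  2.1] 10.7
```

View pics/w6.png

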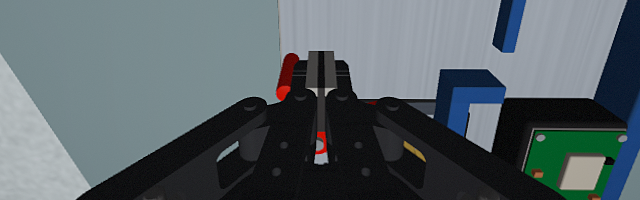

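```bash
python3 - <<'E'
import cv2
im=cv2.imread("pics/w6.png")[0:200,420:640];cv2.imwrite("pics/w6z.png",cv2.resize(im,(660,600),interpolation=cv2.INTER_CUBIC))
im=cv2.imread("pics/w2.png")[200:400,420:640];cv2.imwrite("pics/w2z.png",cv2.resize(im,(660,600),interpolation=cv2.INTER_CUBIC))
E
```

```text
(no output)
```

View pics/w6z.png

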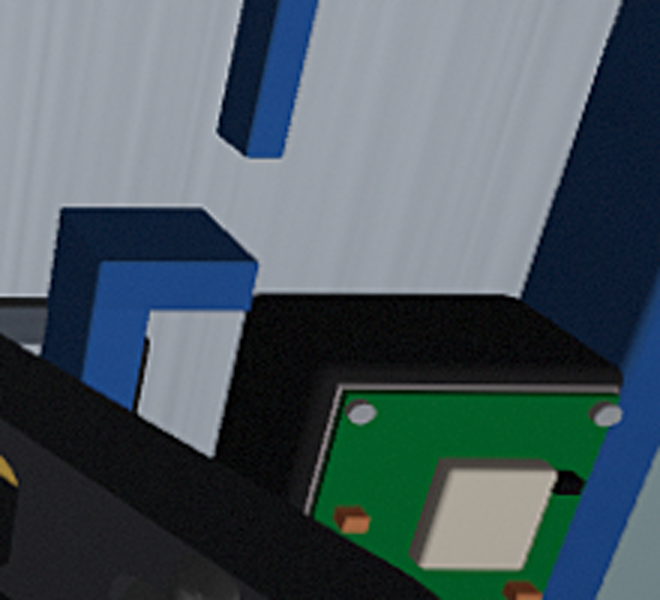

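View pics/w2z.png

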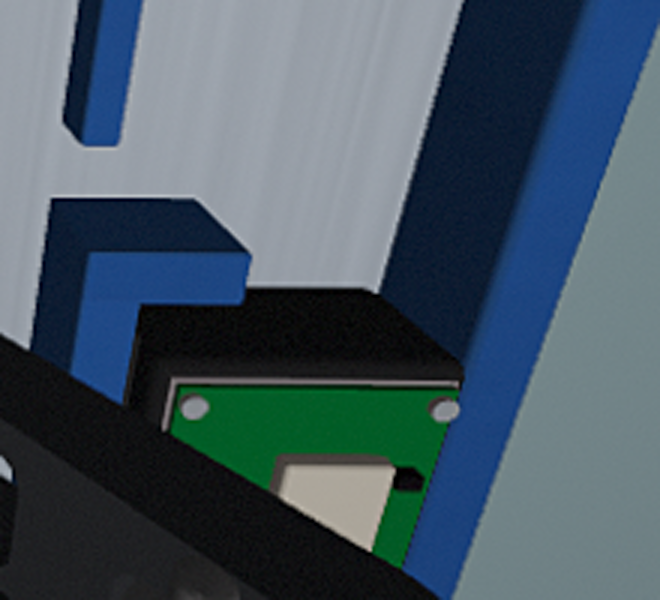

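```bash
python3 - <<'E'
from h import *
p=np.load("pose.npy");R=Ro.from_euler("z",p[2]).as_matrix()
s=ctrl.read_state()
Z=lambda u,v:(420+u/3,200+v/3)
w=lambda px,z,s:((back("wrist",Z(*px),z,s)-[p[0],p[1],0])@R)[:2]
print("now toe",w((257,262),36,s),"rail",w((282,157),24,s))
s2=dict(s);s2["eef_pos"]=np.array([541.8,22.1,43.3]);s2["tool_rot"]=np.array([-1.205,1.567,-3.031])
print("before toe",w((251,253),36,s2),"rail",w((120,145),24,s2))
E
```

```text
now toe [-36.5  -3.9] rail [-27.5  13.2]
before toe [-4.6 -3.7] rail [-27.2  13.4]
```

The toe moved back 31.9 mm, from −4.6 to −36.5, so the jaw is fully open. Now release the pawl, lift, and go behind the unit.

Request:
arm_command(
  series=[
    [0,0.97,-0.25,0,0,0,0],
    [0,0.97,-0.25,0,0,0,0],
    [0,0.97,-0.25,0,0,0,0],
    [0,0,0,3.3,0,0,0],
    [0.15,0,0,3.3,0,0,0],
    [0.15,0,0,3.3,0,0,0],
    [0.15,0.95,-3.3,0,0,0,0],
    [0.15,0.95,-3.3,0,0,0,0],
    [0.15,0.95,-3.3,0,0,0,0],
    [0.15,0.95,-3.3,0,0,0,0],
    [0.15,0.95,-3.3,0,0,0,0],
    [0.15,0.95,-3.3,0,0,0,0],
    [0.15,0.95,-3.3,0,0,0,0],
    [0.15,0,0,0,0,0,0],
    [0.15,0,0,0,0,0,0],
  ],
)

```text
clock: 11.95
eef_pos: [600.1, -205.1, 143.1]
tool_rot: [-1.333, 1.567, 3.119]
force: [0.2, 0.9, 0.4]
width: 12.9
```

```bash
python3 - <<'E'
from h import *
p=np.load("pose.npy");R=Ro.from_euler("z",p[2]).as_matrix()
s=ctrl.read_state();im=ctrl.get_image("wrist")
print(s["clock"],s["force"],s["width"],(s["eef_pos"]-[p[0],p[1],0])@R)
cv2.imwrite("pics/w7.png",im)
E
```

```text
11.95 [0.2 0.9 0.4] 12.881524894002983 [   3.1 -191.4  143.1]
```

View pics/w7.png

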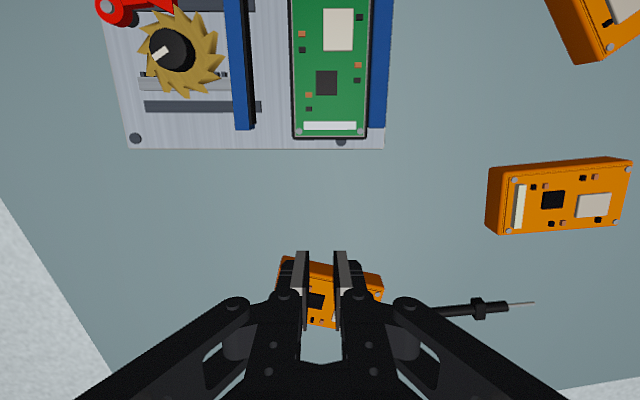

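The jaw is open and the pawl is back at the wheel, shown at (150,10). The unit's end is at row 138. One orange look-alike lies close behind at (330,290), so I check how much room there is to descend.

```bash
python3 - <<'E'
from h import *
p=np.load("pose.npy");R=Ro.from_euler("z",p[2]).as_matrix()
s=ctrl.read_state()
w=lambda px,z:((back("wrist",px,z,s)-[p[0],p[1],0])@R)
for n,px,z in[("unit L",(293,137),40),("unit R",(366,137),40),("or",(283,258),30),("or",(383,275),30),("or0",(383,290),0),("plate",(340,150),12),("fence in",(371,128),38)]:print(n,w(px,z))
E
```

```text
unit L [ -20.4 -130.7   40. ]
unit R [  39.  -130.6   40. ]
or [ -34.3 -246.4   30. ]
or [  64.  -264.9   30. ]
or0 [  72.4 -302.5    0. ]
plate [  19.8 -144.8   12. ]
fence in [  43.  -123.6   38. ]
```

Request:
arm_command(
  series=[
    [0.15,0.55,0.9,-3,0,0,0],
    [0.15,0,0,-3,0,0,0],
    [0.15,0,0,-3,0,0,0],
    [0.15,0,0,-2,0,0,0],
    [0.15,0,0,-1.3,0,0,0],
    [0.15,0,0,0,0,0,0],
    [0.15,0,0,0,0,0,0],
  ],
)

```text
clock: 12.58
eef_pos: [607.1, -192.2, 21.3]
tool_rot: [-2.059, 1.569, 2.4]
force: [-0.7, -0.4, 0.3]
width: 12.6
```

```bash
python3 - <<'E'
from h import *
p=np.load("pose.npy");R=Ro.from_euler("z",p[2]).as_matrix()
s=ctrl.read_state();im=ctrl.get_image("wrist")
print(s["clock"],s["force"],s["width"],(s["eef_pos"]-[p[0],p[1],0])@R)
cv2.imwrite("pics/w8.png",im)
E
```

```text
12.5833 [-0.7 -0.4  0.3] 12.589008666577056 [   6.6 -177.2   21.3]
```

View pics/w8.png

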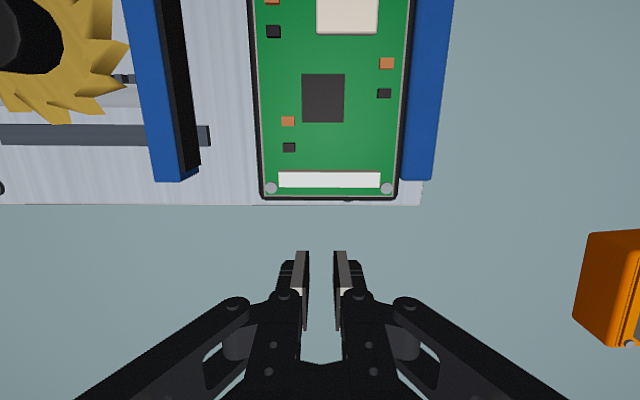

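Fingers are centred behind the unit, whose end is at row 198. Starting the push.

Request:
arm_command(
  series=[
    [0.15,0.26,0.97,0,0,0,0],
    [0.15,0.26,0.97,0,0,0,0],
    [0.15,0.13,0.48,0,0,0,0],
    [0.15,0.13,0.48,0,0,0,0],
    [0.15,0.13,0.48,0,0,0,0],
    [0.15,0.13,0.48,0,0,0,0],
    [0.15,0.13,0.48,0,0,0,0],
    [0.15,0.13,0.48,0,0,0,0],
    [0.15,0.13,0.48,0,0,0,0],
    [0.15,0.13,0.48,0,0,0,0],
  ],
)

```text
clock: 13.47
eef_pos: [623.0, -135.8, 21.3]
tool_rot: [-0.083, 1.571, -1.909]
force: [-0.6, -3.2, 2.9]
width: 12.5
```

```bash
python3 - <<'E'
from h import *
p=np.load("pose.npy");R=Ro.from_euler("z",p[2]).as_matrix()
s=ctrl.read_state();im=ctrl.get_image("wrist")
print(s["clock"],s["force"]@R,s["width"],(s["eef_pos"]-[p[0],p[1],0])@R)
cv2.imwrite("pics/w9.png",im)
E
```

```text
13.4667 [ 0.3 -3.2  2.9] 12.540387926630373 [   7.5 -118.5   21.3]
```

View pics/w9.png

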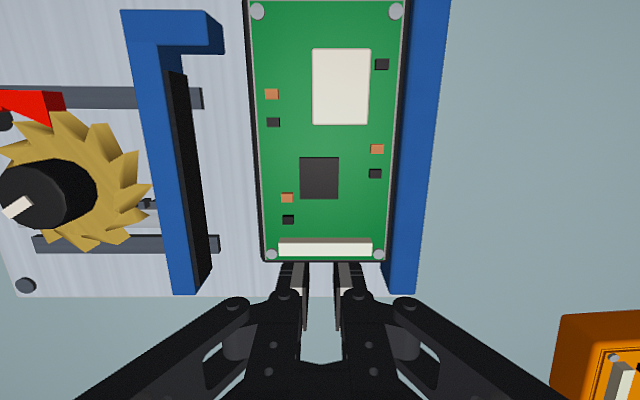

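The unit is sliding straight and flat along the fence at 3 N. Continuing.

Request:
arm_command(
  series=[
    [0.15,0.125,0.48,0,0,0,0],
    [0.15,0.125,0.48,0,0,0,0],
    [0.15,0.125,0.48,0,0,0,0],
    [0.15,0.125,0.48,0,0,0,0],
    [0.15,0.125,0.48,0,0,0,0],
    [0.15,0.125,0.48,0,0,0,0],
    [0.15,0.125,0.48,0,0,0,0],
    [0.15,0.125,0.48,0,0,0,0],
    [0.15,0.125,0.48,0,0,0,0],
    [0.15,0.125,0.48,0,0,0,0],
    [0.15,0.125,0.48,0,0,0,0],
    [0.15,0.125,0.48,0,0,0,0],
  ],
)

```text
clock: 14.52
eef_pos: [638.0, -77.6, 21.2]
tool_rot: [-2.24, 1.571, 2.217]
force: [-0.7, -2.0, 0.7]
width: 12.8
```

```bash
python3 - <<'E'
from h import *
p=np.load("pose.npy");R=Ro.from_euler("z",p[2]).as_matrix()
s=ctrl.read_state();im=ctrl.get_image("wrist")
print(s["clock"],s["force"]@R,s["width"],(s["eef_pos"]-[p[0],p[1],0])@R)
cv2.imwrite("pics/w10.png",im)
E
```

```text
14.5167 [-0.1 -2.1  0.7] 12.812450485299928 [  7.2 -58.5  21.2]
```

View pics/w10.png

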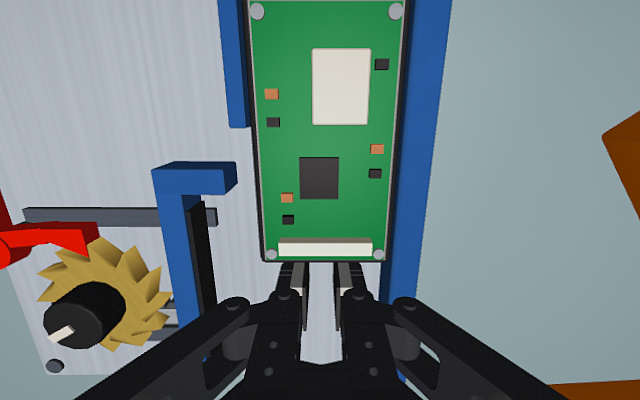

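The unit has entered between rail and fence, square and flat.

Request:
arm_command(
  series=[
    [0.15,0.125,0.48,0,0,0,0],
    [0.15,0.125,0.48,0,0,0,0],
    [0.15,0.125,0.48,0,0,0,0],
    [0.15,0.125,0.48,0,0,0,0],
    [0.15,0.125,0.48,0,0,0,0],
    [0.15,0.125,0.48,0,0,0,0],
    [0.15,0.125,0.48,0,0,0,0],
    [0.15,0.125,0.48,0,0,0,0],
    [0.15,0.125,0.48,0,0,0,0],
    [0.15,0.125,0.48,0,0,0,0],
    [0.15,0.125,0.48,0,0,0,0],
    [0.15,0.125,0.48,0,0,0,0],
    [0.15,0.125,0.48,0,0,0,0],
    [0.15,0.125,0.48,0,0,0,0],
    [0.15,0.125,0.48,0,0,0,0],
  ],
)

```text
clock: 15.82
eef_pos: [656.8, -5.7, 21.3]
tool_rot: [-2.181, 1.571, 2.276]
force: [-0.5, -1.9, 0.3]
width: 12.9
```

Request:
arm_command(
  series=[
    [0.15,0.06,0.24,0,0,0,0],
    [0.15,0.06,0.24,0,0,0,0],
    [0.15,0.06,0.24,0,0,0,0],
    [0.15,0,0,0,0,0,0],
  ],
)

```text
clock: 16.15
eef_pos: [658.7, 1.7, 21.4]
tool_rot: [2.876, 1.57, 1.05]
force: [0.4, 0.4, 0.6]
width: 12.7
```

```bash
python3 - <<'E'
from h import *
p=np.load("pose.npy");R=Ro.from_euler("z",p[2]).as_matrix()
s=ctrl.read_state();im=ctrl.get_image("wrist");im2=ctrl.get_image("side")
print(s["clock"],s["force"]@R,s["width"],(s["eef_pos"]-[p[0],p[1],0])@R)
cv2.imwrite("pics/w11.png",im)
cv2.imwrite("pics/s11.png",cv2.resize(im2[170:270,240:380],(800,571),interpolation=cv2.INTER_CUBIC))
E
```

```text
16.15 [0.3 0.5 0.6] 12.670339212239778 [ 6.9 23.5 21.4]
```

View pics/w11.png

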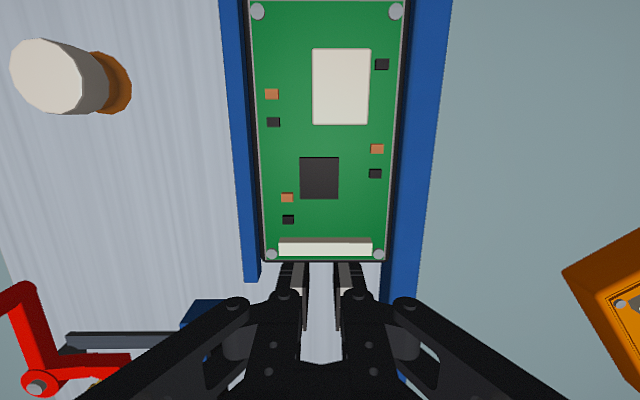

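View pics/s11.png

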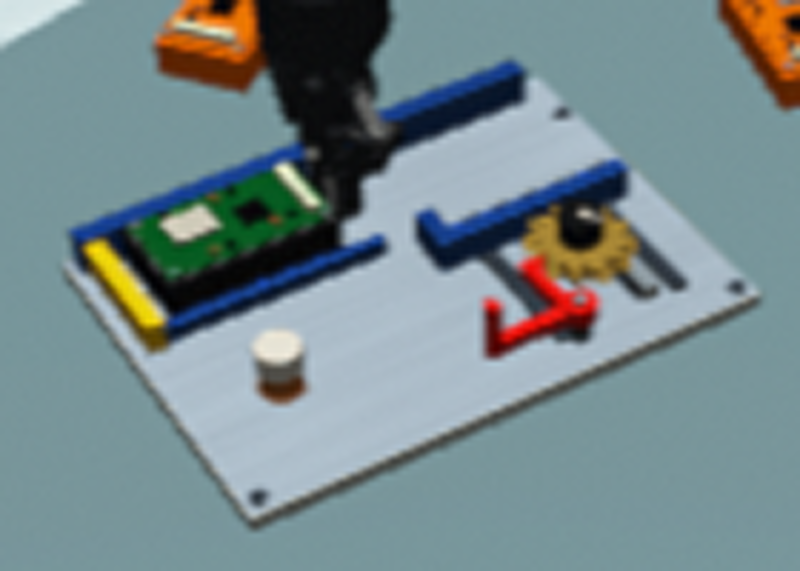

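There's still a gap of about 10 mm to the stop. I'll creep forward until the force rises.

Request:
arm_command(
  series=[
    [0.15,0.065,0.24,0,0,0,0],
    [0.15,0.065,0.24,0,0,0,0],
    [0.15,0.065,0.24,0,0,0,0],
  ],
)

```text
clock: 16.5
eef_pos: [660.6, 7.4, 21.5]
tool_rot: [0.364, 1.57, -1.463]
force: [-1.0, -2.8, 0.9]
width: 13.1
```

Request:
arm_command(
  series=[
    [0.15,0.05,0.19,0,0,0,0],
  ],
)

```text
clock: 16.58
eef_pos: [661.2, 9.8, 21.5]
tool_rot: [0.861, 1.57, -0.965]
force: [-0.1, -2.1, 2.3]
width: 13.0
```

Request:
arm_command(
  series=[
    [0.15,0.05,0.19,0,0,0,0],
  ],
)

```text
clock: 16.67
eef_pos: [661.3, 10.8, 21.5]
tool_rot: [-0.041, 1.569, -1.867]
force: [-1.8, -6.9, 4.7]
width: 12.3
```

Request:
arm_command(
  series=[
    [0.15,0.03,0.1,0,0,0,0],
    [0.15,0,0,0,0,0,0],
    [0.15,0,0,0,0,0,0],
  ],
)

```text
clock: 16.92
eef_pos: [661.3, 10.8, 21.5]
tool_rot: [-0.12, 1.568, -1.947]
force: [-1.6, -5.2, 3.5]
width: 13.1
```

```bash
python3 - <<'E'
from h import *
p=np.load("pose.npy");R=Ro.from_euler("z",p[2]).as_matrix()
im2=ctrl.get_image("side");s=ctrl.read_state()
print(s["clock"],s["force"]@R,s["width"],(s["eef_pos"]-[p[0],p[1],0])@R)
cv2.imwrite("pics/s12.png",cv2.resize(im2[170:270,240:380],(800,571),interpolation=cv2.INTER_CUBIC))
E
```

```text
16.9667 [-0.1 -6.4  3.5] 12.659546532984404 [ 7.1 32.9 21.5]
```

View pics/s12.png

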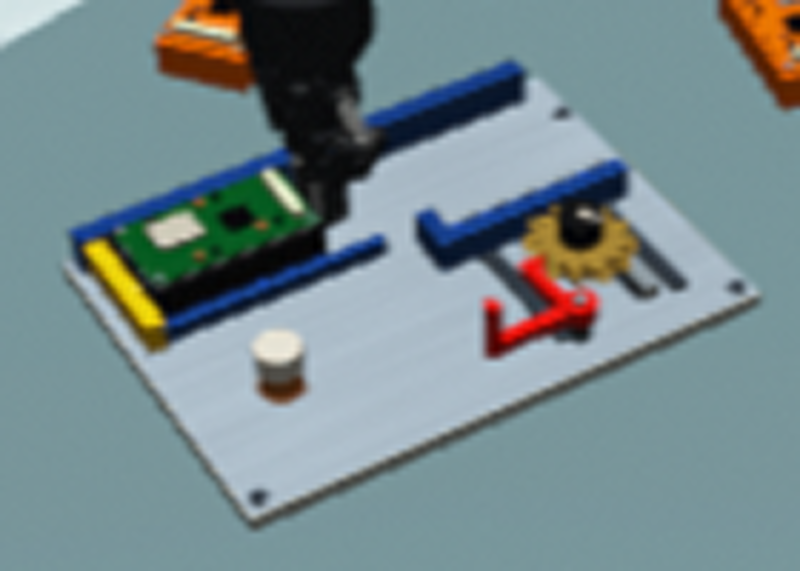

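Request:
arm_command(
  series=[
    [0.15,0.05,0.2,0,0,0,0],
    [0.15,0,0,0,0,0,0],
    [0.15,0,0,0,0,0,0],
  ],
)

```text
clock: 17.22
eef_pos: [661.3, 10.8, 21.5]
tool_rot: [-0.169, 1.565, -1.997]
force: [-3.0, -8.4, 4.9]
width: 13.1
```

The position is fixed while the force rises, so the unit is seated on the stop. Back off, lift, and look.

Request:
arm_command(
  series=[
    [0.15,-0.13,-0.48,0,0,0,0],
    [0.15,-0.26,-0.97,0,0,0,0],
    [0.15,-0.26,-0.97,0,0,0,0],
    [0.15,-0.26,-0.97,0,0,0,0],
    [0.15,0,0,3,0,0,0],
    [0.15,0,0,3.5,0,0,0],
    [0.15,0,0,3.5,0,0,0],
    [0.15,0,0,3.5,0,0,0],
    [0.15,0,0,3.5,0,0,0],
    [0.15,0,0,0,0,0,0],
    [0.15,0,0,0,0,0,0],
  ],
)

```text
clock: 18.13
eef_pos: [654.6, -19.5, 193.9]
tool_rot: [1.869, 1.565, 0.042]
force: [-0.0, 0.0, -0.1]
width: 12.6
```

```bash
python3 - <<'E'
from h import *
p=np.load("pose.npy");R=Ro.from_euler("z",p[2]).as_matrix()
s=ctrl.read_state();im=ctrl.get_image("wrist")
print(s["clock"],s["force"],(s["eef_pos"]-[p[0],p[1],0])@R)
cv2.imwrite("pics/w13.png",im);import pickle;pickle.dump(s,open("s13.pkl","wb"))
im=ctrl.get_image("top");cv2.imwrite("pics/t13.png",im)
E
```

```text
18.1333 [-0.   0.  -0.1] [  8.4   2.  193.9]
```

View pics/w13.png

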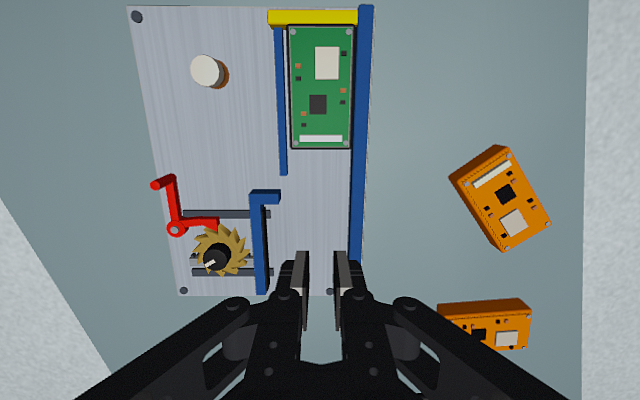

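View pics/t13.png

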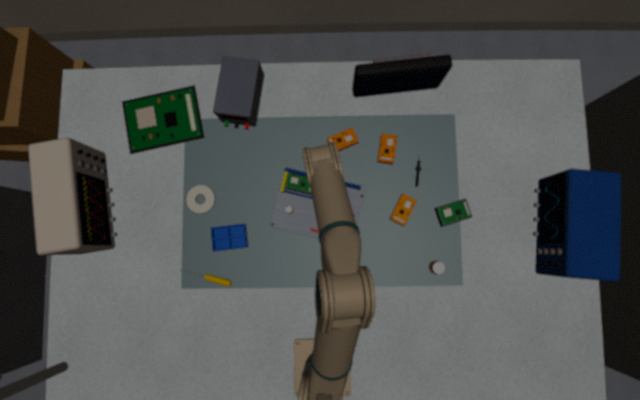

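The unit lies flat against the yellow stop (rows 25–148, stop at row 18). The jaw is open, the pawl is back in the teeth, the pot stands at (207,70), and nothing else has moved. Handing in.

```bash
python3 -c "
from cell import ctrl
print(ctrl.finish_job())"
```

```text
the job is handed in; nothing more can be done
None
```

The unit is lying flat against the yellow end stop, and the job was handed in at about 18 s of the 56 s allowed.

- **Pawl and jaw:** I pushed the post to roughly 0.26 rad and held it for about 6 s. I measured the jaw 31.9 mm back out of 32 mm before letting go. The pawl then sprang back to the wheel.
- **Slide:** I pushed the unit from behind with nearly closed fingers, low on the housing, using 2–3 N. At the stop its position stayed fixed while the push rose to about 9 N.
- **Last checks:** After backing off, the wrist force read zero. In the final wrist picture the unit sits square against the stop, with the jaw open, the pawl in the teeth and the pot in place. The other things on the bench look unmoved in the top view, although the arm hides part of it. No check failed. The clamp pose I worked from agreed with the pictures to about 3 mm for most points; the plate corner was about 6 mm off.

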